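# Shim the rocking bench scale

### The job

The small bench scale rocks, because the levelling screw under its front right corner (as seen from the robot) is seized and hangs clear of the bench. Push the wooden wedge along the bench, thin end first, in under that screw until it is snug and takes up the gap, but not so far that it tips the scale out of level; then press down firmly for a second with the fingertips on top of the casing right above that screw, to prove that the rocking has stopped, and leave it standing like that. Only push and press: pick nothing up, do not shove the scale along the bench, and leave the side cutter, the solder spool and the ring beside the work where they lie.

Things in the scene. Friction and masses are not known exactly. Their poses are not given: they have to be found in the camera images.
- scale: White bench scale with round steel pan, 180 x 150 x 62 mm, 0.75 to 1 kg. Origin: centre of its footprint, on the bench; x to its rear, y to its left, z up. Feet at x = +-70, y = +-58 mm; three have rubber pads (radius 9 mm) and hold it level; the front right one (x -70, y -58) hangs in the air. Casing: underside 19 mm, flat top 52 mm up. Pan: radius 53 mm, centred at x = +26 mm, top 62 mm up.
- level_screw (a joint): Seized levelling screw (front right foot): how far it is screwed up (m, 0 to 0.003); it never moves under load. Gap between its end and the bench = 5 mm + this value while the scale stands on its three good feet. The scale rests lightly: a push of about 2 N down on this corner tips it until the screw meets the bench.
- screw_end (a point): Lowest point of the seized screw: domed bare steel end of 6 mm radius, 5 to 8 mm above the bench, 20 mm behind the casing's front edge. Above the dome is a black knurled wheel of 11 mm radius, its underside 6 mm above this point.
- press_spot (a point): Point on the casing's flat top, 52 mm above the bench, right above the seized screw, 20 mm from the casing's front edge and 17 mm from its right edge. The place to press straight down (within 25 mm), with about 5 N; more than 3 N is needed for 0.3 s. The casing is rigid.
- wedge: Loose brown hardwood wedge, 80 x 34 mm, 35 g, flat on the bench in front of the scale, thin end towards the seized screw. Origin: centre of its underside; x points to the thin end (x = +40 mm, 2 mm thick), away from the thick end (x = -40 mm, 14 mm thick). Thickness at x = 2 mm + 0.15 (40 mm - x). Centre of mass at x = -10 mm.
- wedge_butt (a point): Middle of the wedge's thick end face (34 mm wide, 14 mm high), 7 mm above the bench: push here. The wedge slides on the bench with under 0.5 N; once it begins to carry the screw the push rises to 2.5 to 4 N. Stop then: 10 mm past first contact the scale already tilts by 0.009 rad and is dragged 6 to 20 mm. The wedge does not slip back out.
- side_cutter: Bystander: dark-handled side cutter (pliers), 134 x 45 x 11 mm, lying left of the wedge. Origin: centre of its underside.
- solder_spool: Bystander: black spool of solder wire lying flat, 51 mm across, 24 mm high, right of the wedge. Origin: centre of its underside.
- ring_pearl: Bystander: finger ring with a pale stone, 27 x 21 x 12 mm, lying right of the scale's front. Origin: centre of its underside.
There are look-alikes about, which are no part of the job. Several things have the shape of the wedge; the one meant has the colours described above.

How it is judged (in metres and radians):
On the way, in this order (a step that is already met when the one before it is completed fails the run):
1. the wedge is in under the seized screw and carries it, with no finger on the scale (x of screw_end in the frame of wedge between -0.035 and 0.038 m and y of screw_end in the frame of wedge between -0.014 and 0.014 m and contact force between wedge and scale above 0.3 N and contact force between the fingers and scale below 0.5 N), for 0.2 s.
2. the casing is pressed with the fingertips, more than 3 N, within 35 mm of the spot above the seized screw, and the scale does not rock (tilt under 0.015 rad) (contact force between the fingers and scale above 3 N and horizontal distance between the grasp point and press_spot below 0.035 m and contact force between wedge and scale above 0.3 N and angle between scale's own z axis and vertical below 0.015 rad), for 0.3 s.
At the end, for the whole second after the job is handed in: The wedge lies flat on the bench under the seized screw (the screw's end within 14 mm of the wedge's centre line) and carries it with more than 0.3 N; the scale is level within 0.012 rad (0.7 degrees), within 15 mm of where it stood, and all is at rest (x of screw_end in the frame of wedge between -0.035 and 0.038 m and y of screw_end in the frame of wedge between -0.014 and 0.014 m and contact force between wedge and scale above 0.3 N and angle between scale's own z axis and vertical below 0.012 rad and height (world z) of wedge below 0.004 m and angle between wedge's own z axis and vertical below 0.05 rad and distance of scale from where it was at the start of the episode below 0.015 m and linear speed of each of scale, wedge below 0.01 m/s); the robot touches nothing.
It fails at once if the wedge is lifted off the bench (underside centre above 5 mm) (height (world z) of wedge above 0.005 m).
It fails at once if the scale is lifted (origin above 8 mm) (height (world z) of scale above 0.008 m).
It fails at once if the scale is shoved more than 20 mm (distance of scale from where it was at the start of the episode above 0.02 m).
It fails at once if the side cutter, the solder spool or the ring is moved more than 15 mm (distance of any of side_cutter, solder_spool, ring_pearl from where it was at the start of the episode above 0.015 m).
It also fails if it takes over 48 s, if anything falls off the work surface, if the arm or the gripper's body presses on something with over 40 N, if the wrist force passes 120 N, or if a joint passes its speed limit or range.

### The arm

A 6-joint arm with a two-finger parallel gripper is mounted at the origin on a cart in front of the work surface, level with it; the furniture and walls round the work are solid. World frame = base frame: x ahead of the robot, y to its left, z up, the work surface at z = 0. Lengths are in mm, angles in rad, forces in N, time in s.
With the tool pointing down it reaches from about 375 to 925 mm from the base axis. Payload 5.7 kg.
Tool frame: the origin (TCP) lies between the finger pads; the fingertips stand 22 mm ahead of it and the grasp point (between the pads) lies 3 mm ahead of it; x points along the fingers, y is the direction in which the jaws open and shut, and the axes are right-handed (so a half turn about x gives the same grasp; the last joint's range is limited). The gripper opens to 88 mm and grips with 3 to 60 N. Pads are 20 mm wide; open, the fingers measure 115 mm over their backs; the gripper's body (75 mm by 178 mm) begins 61 mm behind the grasp point.
Start: joints at [-1.263, 0.359, 1.51, -0, 1.272, -0.115], TCP at [246.171, -547.142, 244.623] pointing down, gripper open.
Joint ranges: [-2.97, 2.97], [-1.01, 2.36], [0.21, 2.38], [-0.96, 4.11], [0.2, 2.71], [-2.98, 2.98]. Speed limits (rad/s): [2.39, 2.39, 3.14, 3.14, 3.14, 3.14].

### API

Orientations are given as a rotation vector (axis times angle).
In Python, from bench import bot gives the robot as it stands.
- The arm moves only by the tool move_arm, never from a script. Its argument "increments" is text: rows parted by semicolons, each of 6 numbers parted by spaces: the shift along the tool's x, y, z scaled (see below), then the turn, a rotation vector about the tool's x, y, z scaled (see below). In form: tx ty tz ax ay az; .... A call has 1 to 5 rows; each row is the pose to reach, as a shift and turn from the pose commanded when the call began, along the tool's axes at that moment; what a row does not reach only later rows make up. The controller multiplies each number of a shift by 0.1 m and each number of a turn by 2 rad. A row lasts 1/10 s, in which the tool goes at most 50 mm and 8.59 degrees, less where a joint would pass 70% of its speed; a pose out of reach is approached as far as the arm can. A call with a number of a shift or a turn outside -1 to 1 is refused whole. A call with a gripper value outside its range is refused whole. "grip" is the opening, from 0 (shut) to 1 (fully open), set as the call begins (left out, the last holds). The fingers move at their own pace and stop on an object; the grip force is fixed at half the most. Time passes only in rows, so rows that repeat a pose let the fingers close. It gives the time, the measured TCP pose, the force and the opening at its end, in the units of the state.
- bot.get_obs(): the state, without advancing time (a new reading comes with each control period).
- bot.snapshot(name): name is "scene" or "side" or "wrist"; returns (picture, depth): 480x640x3 uint8, red, green, blue; 480x640 float32, mm along the optical axis (not along the pixel's ray), 0 where there is no reading.
- bot.camera_model(name): a dict with "fx", "fy", "cx", "cy" (pixels), "xyz" and "rotation" of the camera in the world. Camera axes: x right, y up, looking along -z (the intrinsics and any distortion apply to the point x, -y, -z); pixel columns grow to the right and rows downward; lengths in mm; the calibration is good to about 2 mm. The wrist camera is an equidistant fisheye: a pixel r from the principal point sees the ray r / f radians off the axis. A picture is of the moment at which its call begins: read the wrist's pose just before it. camera_model takes no time and is no camera call; for the wrist camera it gives the pose at the moment of the call.
- bot.job_done(): hands the job in, once; it reports no verdict.
The state is a dict: "clock": time; "joint_positions": joint angles; "qd": joint speeds; "joint_torque": joint torques, N m; "position": TCP position; "tool_rot": TCP orientation; "force": force on the tool from outside, world axes, zero at the start; "ft_torque": the same for the moment, N m; "width": finger opening in mm.
Only numpy, scipy, OpenCV 4.12 (cv2) and the standard library are available. Lean on these libraries where they do the work, as an engineer would, in place of code of your own. Each camera call takes 0.05 s, during which the arm holds its last target.

## Working session

There is one attempt and no reset: what is moved stays moved. The work goes in short steps, Python scripts to look and compute and a tool call to move; the robot and the scene stay as the last step left them, time stands still between calls to the robot, and variables do not carry over. Pictures are saved under pics/ and viewed, and the job is handed in when it is done.

Besides the shell and the picture viewer there is one more tool, called after "Call:" by a JSON object that holds its "fn" and its "kwargs". move_arm: Moves the arm, as the interface text tells. Shifts and turns lie within -1 to 1; 1 stands for 0.1 m of shift or 2 rad of turn. Its arguments: {"type":"object","properties":{"increments":{"type":"string"},"grip":{"type":"number"}},"required":["increments"]}

```bash
ls; mkdir -p pics; cat > h.py <<'E'
import numpy as np,cv2
from bench import bot
from scipy.spatial.transform import Rotation as R
def snap(n,f):
    m=bot.camera_model(n); p,d=bot.snapshot(n); cv2.imwrite(f'pics/{f}.png',p[:,:,::-1]); np.savez(f'pics/{f}.npz',p=p,d=d,**{k:np.array(v) for k,v in m.items() if k in('fx','fy','cx','cy','xyz','rotation')}); return m,p,d
def rotm(r):
    r=np.array(r,float); return r if r.shape==(3,3) else R.from_rotvec(r).as_matrix()
def cloud(f):
    z=np.load(f'pics/{f}.npz'); d=z['d']; v,u=np.mgrid[:480,:640]
    P=np.stack([(u-z['cx'])/z['fx']*d,-(v-z['cy'])/z['fy']*d,-d],-1)
    return P@rotm(z['rotation']).T+z['xyz'],z['p'],d
E
python3 - <<'E'
from h import *
print(bot.get_obs())
for n in('scene','side'):
    m,p,d=snap(n,n+'0'); print(m,(d>0).mean())
E
```

```text
pics
{'clock': 0.0, 'joint_positions': array([-1.26310252e+00,  3.59484275e-01,  1.51142631e+00,  8.25366876e-06,
        1.27252113e+00, -1.15108928e-01]), 'qd': array([-3.31142145e-04,  1.11870828e-03, -4.34071151e-04, -2.17386075e-03,
        4.01893674e-05, -1.88946646e-04]), 'joint_torque': array([-1.15247414e-03, -5.15381348e+01, -2.70726979e+01,  6.72489312e-02,
        3.51032568e-02, -1.80402499e-04]), 'position': array([ 245.98104375, -546.53882144,  243.82424871]), 'tool_rot': array([ 1.98862222,  0.42867091, -1.9889659 ]), 'force': array([-0.21140098,  0.29093286,  0.69029041]), 'ft_torque': array([-0.00638385, -0.04915371,  0.04150529]), 'width': 87.99702189087564}
{'fx': 444.57188302836977, 'fy': 444.57188302836977, 'cx': 311.8174398193039, 'cy': 226.53975583140212, 'xyz': array([160.74027714, 791.4698864 , 454.99619999]), 'rotation': array([ 0.40673206, -1.34662744, -2.24214712])} 0.9959635416666667
{'fx': 457.1120105569077, 'fy': 457.1120105569077, 'cx': 332.9417244093282, 'cy': 240.8978475608958, 'xyz': array([ 433.11197193, -613.35461891,  397.77387853]), 'rotation': array([ 1.16931747, -0.1149999 , -0.12724317])} 0.9960026041666666
```

View pics/scene0.png

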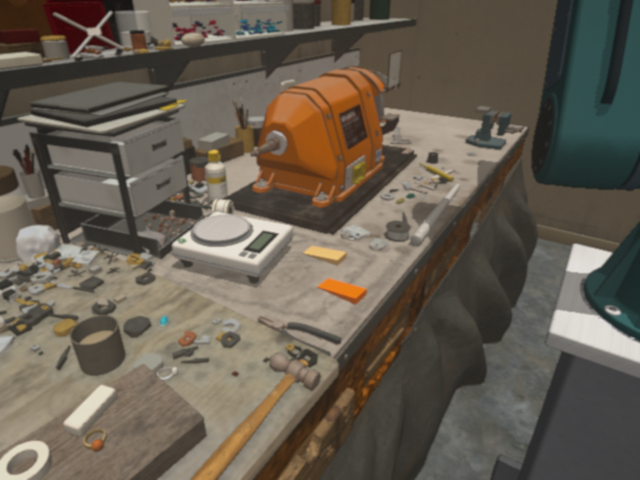

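View pics/side0.png

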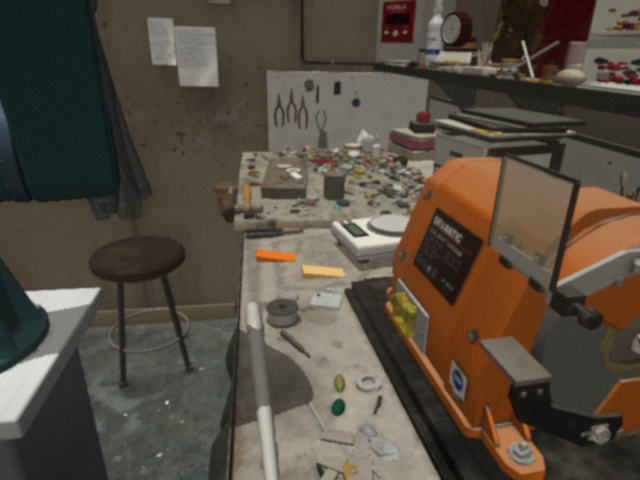

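The scene picture shows the scale around (235,243), a tan wedge at (325,254), an orange look-alike at (343,290), the cutter at (300,330) and the spool at (397,231). The side picture shows the tan wedge at (323,271), the orange one at (276,256) and the spool at (283,312).

```bash
python3 - <<'E'
from h import *
for f,(u0,v0,u1,v1) in (('scene0',(160,190,420,350)),('side0',(230,200,420,340))):
    P,p,d=cloud(f)
    c=p[v0:v1,u0:u1]; s=800/(u1-u0); c=cv2.resize(c,None,fx=s,fy=s,interpolation=cv2.INTER_CUBIC); cv2.imwrite(f'pics/{f}_c.png',c[:,:,::-1])
P,p,d=cloud('scene0')
for u,v in((325,254),(310,250),(342,258),(343,290),(230,230),(285,230),(240,270),(178,250),(397,228),(300,275),(380,243),(355,232),(320,335)): print('sc',u,v,P[v,u].round(1),p[v,u])
P,p,d=cloud('side0')
for u,v in((323,271),(310,270),(340,271),(276,256),(283,303),(360,245),(340,228),(325,300),(270,234)): print('sd',u,v,P[v,u].round(1),p[v,u])
E
```

```text
sc 325 254 [540.9 169.5   8.4] [231 194 120]
sc 310 250 [577.3 166.7   4.1] [231 192 119]
sc 342 258 [508.3 160.7   5.9] [136 107  71]
sc 343 290 [454.3 251.4   8.3] [233 126  25]
sc 230 230 [692.4 263.9  59. ] [200 191 183]
sc 285 230 [614.9 196.   51. ] [227 221 206]
sc 240 270 [617.9 323.8  29.7] [114 109 102]
sc 178 250 [742.9 348.5  41.4] [135 130 120]
sc 397 228 [458.1  22.4  23. ] [86 80 72]
sc 300 275 [548.3 243.4  -0.7] [161 147 132]
sc 380 243 [469.3  77.3  10.6] [160 158 148]
sc 355 232 [533.4  62.9   9.8] [177 177 170]
sc 320 335 [427.8 365.8   7.7] [60 58 54]
sd 323 271 [548.1 158.7   8.2] [228 193 125]
sd 310 270 [523.  157.6  12.2] [228 191 120]
sd 340 271 [582.1 164.5   3.4] [229 191 122]
sd 276 256 [462.6 234.5   9.2] [226 118  38]
sd 283 303 [464.2  19.2  25.6] [74 69 61]
sd 360 245 [621.6 175.1  51.7] [222 215 203]
sd 340 228 [598.5 265.8  52.7] [216 210 198]
sd 325 300 [536.   48.9   9. ] [172 178 173]
sd 270 234 [454.7 355.6   9.1] [59 59 54]
```

View pics/scene0_c.png

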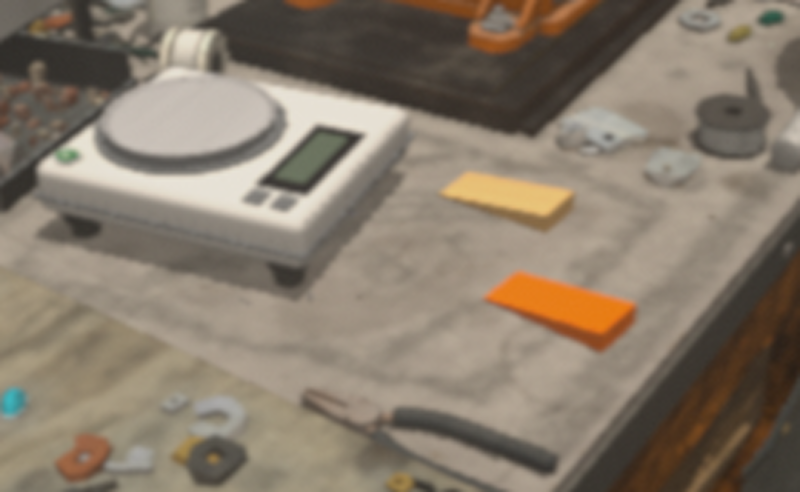

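View pics/side0_c.png

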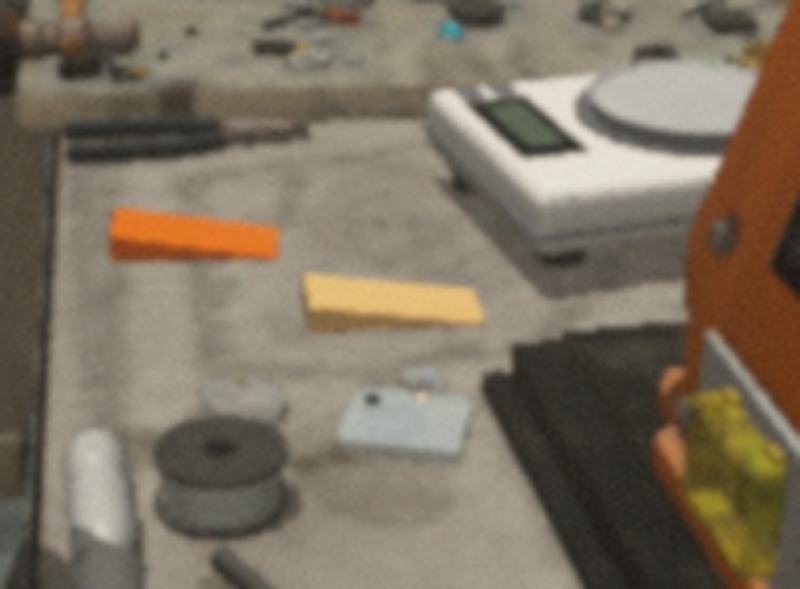

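```bash
cat > fit.py <<'E'
from h import *
import sys
def wedge(f):
    P,p,d=cloud(f); hsv=cv2.cvtColor(p,cv2.COLOR_RGB2HSV).astype(int)
    m=(hsv[...,0]>15)&(hsv[...,0]<25)&(hsv[...,1]>90)&(hsv[...,2]>90)&(abs(P[...,0]-560)<90)&(abs(P[...,1]-165)<60)&(P[...,2]<30)
    Q=P[m]; r=cv2.minAreaRect(Q[:,:2].astype(np.float32)); 
    print(f,'wedge n',m.sum(),r, Q.min(0).round(1),Q.max(0).round(1))
    # top plane points only
    A=np.c_[Q[:,:2],np.ones(len(Q))]; w=np.linalg.lstsq(A,Q[:,2],rcond=None)[0]; print(' plane',w[:2].round(3),'dir deg',np.degrees(np.arctan2(-w[1],-w[0])))
    for q in cv2.boxPoints(r): print('  ',q.round(1))
def scale(f):
    P,p,d=cloud(f)
    m=(abs(P[...,2]-52)<5)&(P[...,0]>560)&(P[...,0]<800)&(P[...,1]>140)&(P[...,1]<380)
    m=m.astype(np.uint8); n,l,s,c=cv2.connectedComponentsWithStats(m); k=1+s[1:,4].argmax(); Q=P[l==k]
    r=cv2.minAreaRect(Q[:,:2].astype(np.float32)); print(f,'scale',len(Q),r,'z',np.median(Q[:,2]))
    for q in cv2.boxPoints(r): print('  ',q.round(1))
    m=(abs(P[...,2]-62)<5)&(P[...,0]>560)&(P[...,0]<800)&(P[...,1]>140)&(P[...,1]<380)
    Q=P[m]; print(' pan',Q.mean(0), cv2.minEnclosingCircle(Q[:,:2].astype(np.float32)))
    bm=(abs(P[...,2])<6)&(abs(P[...,0]-520)<60)&(abs(P[...,1]-200)<60); print(' benchz',np.median(P[bm][:,2]))
if __name__=='__main__':
    for f in sys.argv[1:]: wedge(f);scale(f)
E
python3 fit.py scene0 side0
```

```text
scene0 wedge n 466 ((546.3455200195312, 155.772216796875), (80.4012451171875, 54.50824737548828), 0.36368435621261597) [ 5.061e+02  1.284e+02 -4.000e-01] [586.5 182.9  14.8]
 plane [-0.099 -0.047] dir deg 25.22336334932571
   [506.  182.8]
   [506.3 128.3]
   [586.7 128.8]
   [586.4 183.3]
scene0 scale 2516 ((687.0881958007812, 262.1675109863281), (179.47816467285156, 149.4969940185547), 11.690975189208984) z 51.83104980100907
   [584.1 317.2]
   [614.4 170.8]
   [790.1 207.2]
   [759.8 353.5]
 pan [713.96429677 265.71635158  59.65006324] ((713.7984619140625, 265.9327697753906), 54.30889129638672)
 benchz -0.1677652696303653
side0 wedge n 456 ((547.8363647460938, 161.92286682128906), (81.16592407226562, 37.1789665222168), 0.16457553207874298) [507.3 143.3   0. ] [588.4 180.6  15.6]
 plane [-0.123  0.126] dir deg -45.79198035895368
   [507.2 180.4]
   [507.3 143.2]
   [588.5 143.5]
   [588.4 180.6]
side0 scale 1255 ((656.87158203125, 252.55499267578125), (116.84451293945312, 151.83111572265625), 11.470885276794434) z 52.935526744538606
   [584.5 315.3]
   [614.7 166.5]
   [729.2 189.8]
   [699.  338.6]
 pan [705.52343951 269.69419131  60.75378596] ((713.8616943359375, 265.9220886230469), 54.9611930847168)
 benchz 1.0606255122763173
```

```bash
python3 - <<'E'
from h import *
o=bot.get_obs(); print(rotm(o['tool_rot']).round(3))
for f in('scene0','side0'):
    P,p,d=cloud(f); P=P[d>0]
    for z0 in (40,100,150,200,250,300):
        m=(P[:,2]>z0)&(P[:,2]<z0+60)&(P[:,1]>-600)&(P[:,1]<320)&(P[:,0]>380)&(P[:,0]<1000)
        Q=P[m]
        print(f,z0,[(y,int(np.percentile(Q[(Q[:,1]>=y)&(Q[:,1]<y+100),0],1)) if ((Q[:,1]>=y)&(Q[:,1]<y+100)).sum()>5 else None) for y in range(-600,320,100)])
m=bot.camera_model('wrist'); print(m)
P,p,d=cloud('side0')
cv2.imwrite('pics/s_c2.png',cv2.resize(p[240:360,250:400],(750,600),interpolation=cv2.INTER_CUBIC)[:,:,::-1])
E
```

```text
[[-0.001  0.41  -0.912]
 [ 0.002 -0.912 -0.41 ]
 [-1.    -0.002 -0.   ]]
scene0 40 [(-600, None), (-500, None), (-400, None), (-300, 631), (-200, 610), (-100, 609), (0, 631), (100, 610), (200, 592), (300, 586)]
scene0 100 [(-600, None), (-500, None), (-400, 624), (-300, 625), (-200, 631), (-100, 627), (0, 635), (100, 870), (200, 839), (300, 836)]
scene0 150 [(-600, None), (-500, None), (-400, 624), (-300, 625), (-200, 643), (-100, 641), (0, 651), (100, 717), (200, 833), (300, 830)]
scene0 200 [(-600, None), (-500, None), (-400, 634), (-300, 631), (-200, 660), (-100, 657), (0, 667), (100, 856), (200, 833), (300, 831)]
scene0 250 [(-600, None), (-500, None), (-400, 633), (-300, 630), (-200, 693), (-100, 690), (0, 698), (100, 856), (200, 843), (300, 838)]
scene0 300 [(-600, 906), (-500, 907), (-400, 633), (-300, 630), (-200, 907), (-100, 907), (0, 907), (100, 907), (200, 907), (300, 906)]
side0 40 [(-600, None), (-500, None), (-400, 653), (-300, 632), (-200, 611), (-100, 609), (0, 630), (100, 609), (200, 591), (300, 586)]
side0 100 [(-600, None), (-500, None), (-400, 625), (-300, 626), 
[... 151 characters left out ...]
), (-100, 641), (0, None), (100, 717), (200, 834), (300, 830)]
side0 200 [(-600, None), (-500, None), (-400, 634), (-300, 631), (-200, 660), (-100, 658), (0, None), (100, 856), (200, 836), (300, 830)]
side0 250 [(-600, None), (-500, None), (-400, 634), (-300, 631), (-200, 691), (-100, 688), (0, None), (100, 857), (200, 843), (300, 838)]
side0 300 [(-600, None), (-500, None), (-400, 633), (-300, 631), (-200, None), (-100, 908), (0, 908), (100, 908), (200, 908), (300, 908)]
{'fx': 371.64829954431775, 'fy': 371.64829954431775, 'cx': 320.6852139194804, 'cy': 240.2918698888887, 'xyz': array([ 306.59257381, -520.17205743,  384.46044735]), 'rotation': array([-0.21387426,  0.14232913, -1.14164753])}
```

View pics/s_c2.png

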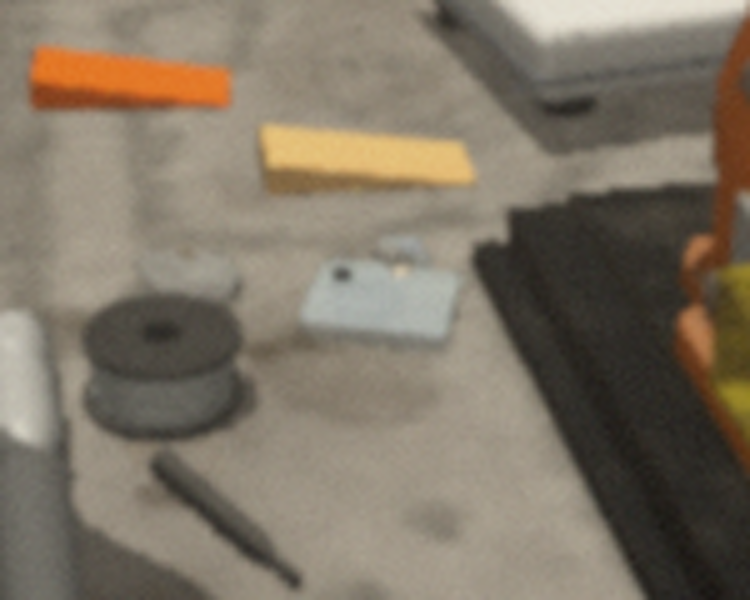

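Call:
{"fn": "move_arm", "kwargs": {"increments": "0 -1 -1 0 0 0;0 -1 -1 0 0 0;0 -1 -1 0 0 0", "grip": 0}}

```text
clock: 0.4
position: [296.4, -412.4, 244.0]
tool_rot: [1.989, 0.428, -1.989]
force: [-0.1, -1.4, 0.1]
width: 67.3
```

Call:
{"fn": "move_arm", "kwargs": {"increments": "0 -1 -1 0 0 0;0 -1 -1 0 0 0;0 -1 -1 0 0 0"}}

```text
clock: 0.7
position: [346.5, -280.0, 244.4]
tool_rot: [1.988, 0.428, -1.989]
force: [1.1, 0.4, 0.4]
width: 43.3
```

Call:
{"fn": "move_arm", "kwargs": {"increments": "0 -1 -1 0 0 0;0 -1 -1 0 0 0;0 -1 -1 0 0 0"}}

```text
clock: 1.0
position: [396.7, -148.0, 244.5]
tool_rot: [1.988, 0.428, -1.988]
force: [-0.1, 0.6, 0.4]
width: 19.0
```

Call:
{"fn": "move_arm", "kwargs": {"increments": "0 -1 -1 0 0 0;0 -1 -1 0 0 0;0 -1 -1 0 0 0;0 -1 -1 0 0 0"}}

```text
clock: 1.4
position: [447.8, -14.1, 244.6]
tool_rot: [1.986, 0.433, -1.985]
force: [-1.4, -1.2, -0.5]
width: 0.3
```

Call:
{"fn": "move_arm", "kwargs": {"increments": "0 -1 -0.5 0 0 0;0 -1 -0.5 0 0 0;0 -1 -0.5 0 0 0"}}

```text
clock: 1.7
position: [450.9, 96.2, 244.5]
tool_rot: [1.987, 0.43, -1.988]
force: [-0.1, -0.2, 0.5]
width: 0.1
```

Call:
{"fn": "move_arm", "kwargs": {"increments": "0 -0.35 -0.1 0 0 0;0 -0.35 -0.1 0 0 0;0 -0.35 -0.1 0 0 0"}}

```text
clock: 2.0
position: [445.9, 128.8, 244.5]
tool_rot: [1.986, 0.427, -1.988]
force: [0.2, -0.4, 0.1]
width: 0.6
```

```bash
python3 - <<'E'
from h import *
o=bot.get_obs(); print(o['position'],o['force'])
m,p,d=snap('wrist','w0'); print(m,(d>0).mean())
E
```

```text
[445.88791891 128.79575039 244.45761638] [ 0.17379216 -0.39200676  0.1489991 ]
{'fx': 371.64829954431775, 'fy': 371.64829954431775, 'cx': 320.6852139194804, 'cy': 240.2918698888887, 'xyz': array([506.4486234 , 155.6651515 , 384.93953612]), 'rotation': array([-0.21618076,  0.14083412, -1.14038371])} 0.9201529947916667
```

View pics/w0.png

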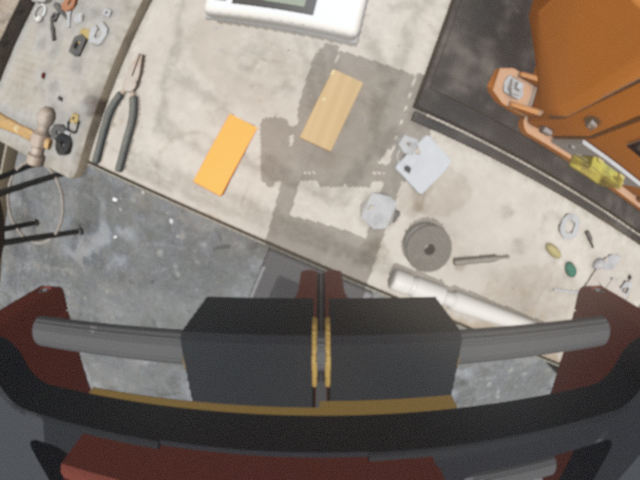

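```bash
cat >> h.py <<'E'
def wray(f,uv):
    z=np.load(f'pics/{f}.npz'); uv=np.atleast_2d(uv).astype(float)
    x=(uv[:,0]-z['cx'])/z['fx']; y=(uv[:,1]-z['cy'])/z['fy']; th=np.hypot(x,y); s=np.where(th>1e-9,np.sin(th)/np.maximum(th,1e-9),1)
    r=np.c_[x*s,-y*s,-np.cos(th)]
    return z['xyz'],r@rotm(z['rotation']).T
def wcloud(f):
    z=np.load(f'pics/{f}.npz'); v,u=np.mgrid[:480,:640]; c,r=wray(f,np.c_[u.ravel(),v.ravel()])
    ax=rotm(z['rotation'])@[0,0,-1.]; t=z['d'].ravel()/(r@ax)
    return (c+r*t[:,None]).reshape(480,640,3),z['p'],z['d']
def wproj(f,X):
    z=np.load(f'pics/{f}.npz'); q=(np.atleast_2d(X)-z['xyz'])@rotm(z['rotation']); q=q*[1,-1,-1]
    rho=np.hypot(q[:,0],q[:,1]); th=np.arctan2(rho,q[:,2]); return np.c_[z['cx']+z['fx']*th*q[:,0]/rho,z['cy']+z['fy']*th*q[:,1]/rho]
E
cat > wf.py <<'E'
from h import *
import sys
from scipy.optimize import minimize
f=sys.argv[1]
P,p,d=wcloud(f); hsv=cv2.cvtColor(p,cv2.COLOR_RGB2HSV).astype(int)
m=(hsv[...,0]>12)&(hsv[...,0]<24)&(hsv[...,1]>75)&(hsv[...,1]<180)&(abs(P[...,0]-565)<110)&(abs(P[...,1]-170)<60)&(P[...,2]>-3)&(P[...,2]<30)
m=cv2.morphologyEx(m.astype(np.uint8),cv2.MORPH_OPEN,np.ones((3,3)))
n,l,s,c=cv2.connectedComponentsWithStats(m); k=1+s[1:,4].argmax(); m=(l==k)
Q=P[m]; print('n',m.sum(),'med z',np.median(Q[:,2]),'bbox',s[k])
r=cv2.minAreaRect(Q[:,:2].astype(np.float32)); print(r)
A=np.c_[Q[:,:2],np.ones(len(Q))]; w=np.linalg.lstsq(A,Q[:,2],rcond=None)[0]; print('slope',np.hypot(*w[:2]),'dir',np.degrees(np.arctan2(-w[1],-w[0])))
C=np.array([[x,y,z] for x,t in((-40,14),(40,2)) for y in(-17,17) for z in(0,t)],float)
def cost(q):
    c,s=np.cos(q[2]),np.sin(q[2]); X=C@np.array([[c,s,0],[-s,c,0],[0,0,1]])+[q[0],q[1],0]
    uv=wproj(f,X); h=cv2.convexHull(((uv)*16).round().astype(np.float32)).astype(np.int32)
    S=8; big=np.zeros((480,640),np.uint8); cv2.fillConvexPoly(big,h,255,cv2.LINE_AA,4)
    return np.abs(big/255.-m).sum()
best=None
for a in np.radians([0,8,16,24,32]):
    r0=minimize(cost,[r[0][0],r[0][1],a],method='Nelder-Mead',options=dict(initial_simplex=[[r[0][0],r[0][1],a],[r[0][0]+6,r[0][1],a],[r[0][0],r[0][1]+6,a],[r[0][0],r[0][1],a+.1]]))
    if best is None or r0.fun<best.fun: best=r0
print('fit',best.x[:2].round(1),'yaw',np.degrees(best.x[2]).round(2),'err px',best.fun)
c,s_=np.cos(best.x[2]),np.sin(best.x[2]); b=best.x[:2]-40*np.array([c,s_]); print('butt',b.round(1),'tip',(best.x[:2]+40*np.array([c,s_])).round(1))
S=np.array(eval(sys.argv[2])) if len(sys.argv)>2 else np.array([630.4,190.4]); q=S-best.x[:2]; print('screw in wedge',(q@[c,s_]).round(1),(q@[-s_,c]).round(1))
E
python3 wf.py w0
```

```text
n 2450 med z 8.780708924667493 bbox [ 301   72   60   79 2450]
((548.1333618164062, 163.19216918945312), (33.36140060424805, 78.89887237548828), 89.04898834228516)
slope 0.1505787387737406 dir -2.062234522500941
fit [547.9 163.3] yaw -0.29 err px 281.74901960784314
butt [507.9 163.5] tip [587.9 163.1]
screw in wedge 82.3 27.5
```

```bash
python3 - <<'E'
from h import *
P,p,d=wcloud('w0')
m=(d>0)&(P[...,0]>440)&(P[...,0]<640)&(P[...,1]>0)&(P[...,1]<330)&(P[...,2]<100)
H=np.full((20,33),-9.)
Q=P[m]
np.maximum.at(H,(((Q[:,0]-440)//10).astype(int).clip(0,19),((Q[:,1])//10).astype(int).clip(0,32)),Q[:,2])
print('cols y=0..330; rows x')
for i in range(20): print(440+10*i,' '.join('%2d'%h if h>3.5 else ' .' for h in H[i]))
for (u,v) in ((360,35),(208,10)): print(P[v,u])
cv2.imwrite('pics/w0c.png',cv2.resize(p[0:230,180:480],(780,598),interpolation=cv2.INTER_CUBIC)[:,:,::-1])
E
```

```text
cols y=0..330; rows x
440 26 26 25 25  .  .  .  .  .  3  .  .  .  .  .  .  .  .  .  .  .  . 10 13 13 13 14  .  .  .  .  .  .
450 25 26 25 26  .  . 16 16 15  .  .  .  .  .  .  .  .  .  .  .  .  3 11 11 11 12 11  .  .  .  .  .  .
460 25 26 26 25  . 10 16 15 14 12  .  .  .  .  .  .  .  .  .  .  .  . 10 10 10 10  9  .  .  .  .  .  3
470 25 26 25 25  .  9 14 13 15 11  .  .  .  .  .  .  .  .  .  .  .  .  7  8  8  9  8  .  .  3  .  .  .
480 25 25 25 23  .  7 13 12 11  9  .  .  .  .  .  .  .  .  .  .  .  .  6  7  7  8  5  .  .  .  .  .  .
490  .  .  .  .  .  . 12 11  9  .  .  .  .  .  .  .  .  .  .  .  .  .  5  5  6  5  .  .  .  .  .  .  .
500  .  .  .  .  6  .  .  .  .  .  .  .  .  . 14 14 14 14  .  .  .  .  .  4  4  4  .  .  .  .  .  .  .
510  .  .  .  7 10 11 13 11  .  .  .  .  .  . 15 16 15 15 13  .  .  .  .  .  .  .  .  .  .  .  .  .  .
520  .  .  .  9 10 11 13 12 11  .  .  .  .  . 13 14 14 14 12  .  .  .  .  .  .  .  .  .  3  .  .  .  .
530  .  .  .  9 11 11 11 15 11  .  .  .  .  . 12 13 12 12 10  .  .  .  .  .  .  .  .  3  .  .  .  .  .
540  .  .  7 10 11 11 13 15 14  .  .  .  .  . 10
[... 363 characters left out ...]

580 12 13 12 12 14 21 22 22 22  7  .  .  .  .  5  5  5  5  4  .  .  .  .  .  .  .  .  . 36 48 52 51  .
590 23 23 23 23 23 23 22 24 22 17  .  .  .  .  .  .  .  .  .  .  .  .  . 32 48 52 52 52 54 54 55 54  .
600 23 23 24 23 22 23 27 28 28 21  .  .  .  .  .  .  .  .  . 47 51 52 53 54 56 55 55 55 56 55 54  .  .
610 29 29 29 29 29 29 29 29 29 22  .  .  .  .  .  . 34 54 53 54 54 55 55 55 56 55 55 55  .  .  .  .  .
620 29 30 29 29 29 29 29 29 29 22  .  .  .  .  .  . 33 54 54 54 54 56 55 55 56  .  .  .  .  .  .  .  .
630 99 40 39 37 29 29 29 29 29 22  .  .  .  .  .  .  . 53 54 54 54 54 54  .  .  .  .  .  .  .  .  .  .
[635.25401511 169.65811997   0.68337352]
[589.31346518 309.06595352  51.14374518]
```

View pics/w0c.png

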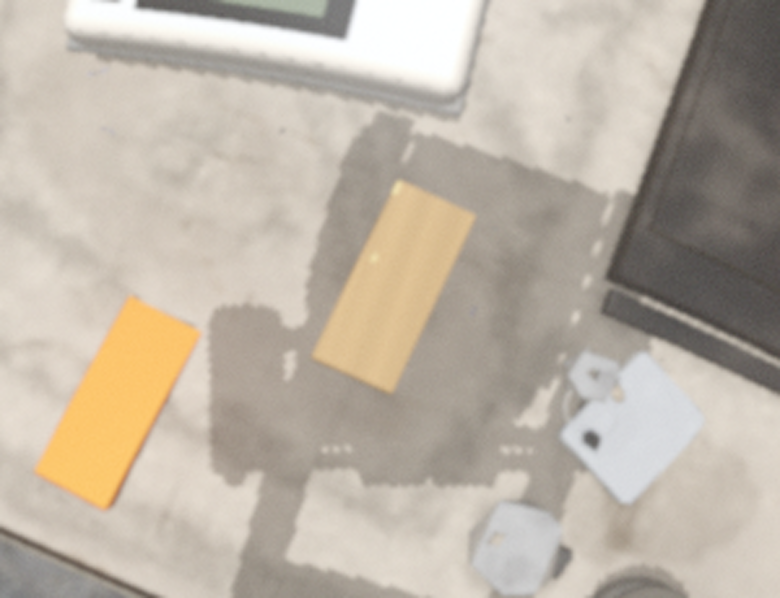

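Call:
{"fn": "move_arm", "kwargs": {"increments": "0.5 0.24 -0.4 0.1 0 0;1 0.48 -0.8 0.21 0 0;1 0.48 -0.8 0.21 0 0;1 0.48 -0.8 0.21 0 0"}}

```text
clock: 2.45
position: [540.0, 115.8, 141.1]
tool_rot: [-2.216, 0.004, 2.225]
force: [-0.6, -1.2, 0.2]
width: 0.7
```

```bash
python3 - <<'E'
from h import *
o=bot.get_obs(); print(o['position'],rotm(o['tool_rot']).round(3))
m,p,d=snap('wrist','w1'); o=bot.get_obs();print(o['position'],o['force'])
E
python3 wf.py w1
```

```text
[539.96955611 115.78330062 141.06430995] [[-0.004 -0.002 -1.   ]
 [-0.001 -1.     0.002]
 [-1.     0.001  0.004]]
[538.65916006 116.34404514 142.74322288] [-0.81847399  0.72713596  0.85650741]
n 3516 med z 7.24225353283785 bbox [ 237  175   45  105 3516]
((547.8611450195312, 163.19216918945312), (33.61288833618164, 79.38456726074219), 89.80438232421875)
slope 0.1474564145182376 dir -3.5521615700777267
fit [547.1 163.4] yaw -1.07 err px 1393.9058823529413
butt [507.1 164.1] tip [587.1 162.6]
screw in wedge 82.8 28.6
```

View pics/w1.png

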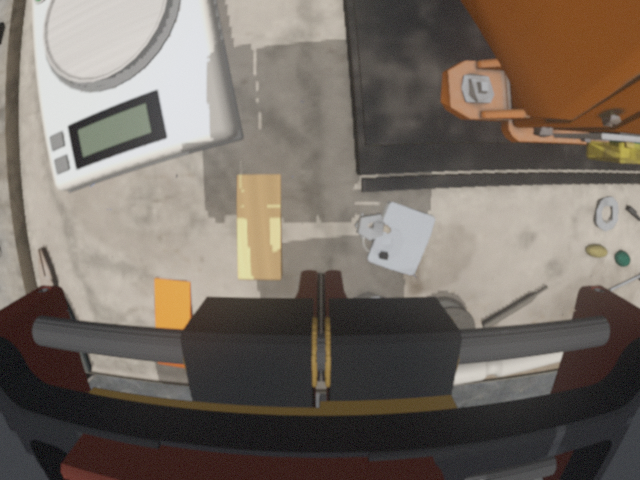

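Call:
{"fn": "move_arm", "kwargs": {"increments": "0.5 0 0 0 0 0;0.9 0 0 0 0 0;0.9 0 0 0 0 0;0.9 0 0 0 0 0"}}

```text
clock: 2.9
position: [538.2, 118.1, 55.9]
tool_rot: [2.219, 0.004, -2.221]
force: [-0.0, 0.4, 0.3]
width: 0.7
```

Call:
{"fn": "move_arm", "kwargs": {"increments": "0.15 0 0 0 0 0;0.25 0 0 0 0 0;0.25 0 0 0 0 0;0.25 0 0 0 0 0"}}

```text
clock: 3.3
position: [539.4, 118.6, 31.0]
tool_rot: [2.222, 0.004, -2.218]
force: [0.0, -1.3, -0.0]
width: 0.4
```

```bash
python3 - <<'E'
from h import *
m,p,d=snap('wrist','w2'); o=bot.get_obs();print(o['position'],o['force'])
E

```

```text
[539.46024157 118.61810537  30.88625488] [ 0.6063937  -0.58352869 -0.19070609]
```

View pics/w2.png

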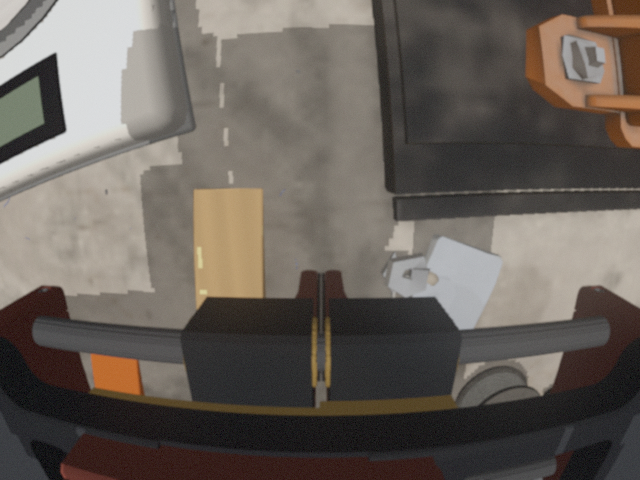

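Call:
{"fn": "move_arm", "kwargs": {"increments": "0.04 0 0 0 0 0;0.04 -0.1 0 0 0 0;0.04 -0.18 0 0 0 0;0.04 -0.24 0 0 0 0;0.04 -0.28 0 0 0 0"}}

```text
clock: 3.85
position: [538.7, 147.5, 25.7]
tool_rot: [2.22, 0.004, -2.22]
force: [0.8, -0.4, 0.4]
width: 0.1
```

```bash
python3 - <<'E'
from h import *
m,p,d=snap('wrist','w3'); o=bot.get_obs();print(o['position'],o['force'])
E

```

```text
[538.7215117  147.79630844  25.679561  ] [ 1.21444688  1.15755294 -0.2842997 ]
```

View pics/w3.png

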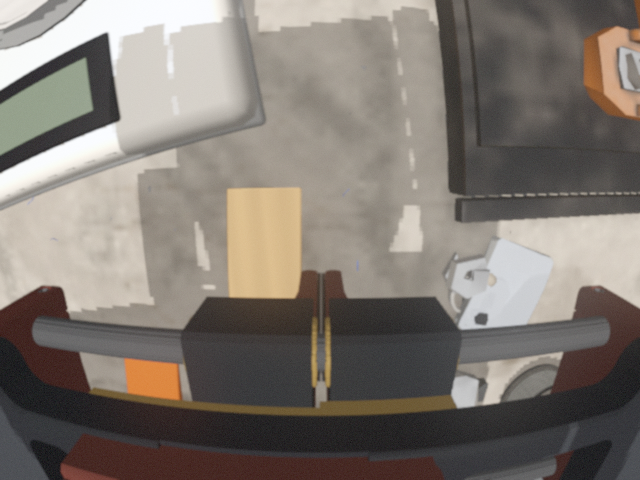

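```bash
cat > px.py <<'E'
from h import *
import sys
f=sys.argv[1]
for a in sys.argv[2:]:
    u,v,z=map(float,a.split(',')); c,r=wray(f,[u,v]); t=(z-c[2])/r[0,2]; print(a,(c+r[0]*t).round(1))
E
python3 px.py w2 194,188,2 262,188,2 193,295,10 264,297,10 192,128,48; python3 px.py w3 228,188,2 300,188,2 228,295,10 301,297,10 264,120,48; python3 wf.py w1 |tail -1
```

```text
194,188,2 [588.9 179.1   2. ]
262,188,2 [588.3 145.9   2. ]
193,295,10 [537.7 181.1  10. ]
264,297,10 [537.8 145.5  10. ]
192,128,48 [614.3 162.8  48. ]
228,188,2 [588.3 189.7   2. ]
300,188,2 [588.  156.9   2. ]
228,295,10 [539.8 190.5  10. ]
301,297,10 [539.5 156.5  10. ]
264,120,48 [614.7 165.7  48. ]
screw in wedge 82.8 28.6
```

Call:
{"fn": "move_arm", "kwargs": {"increments": "0 -0.06 0 0 0 0;0 -0.11 0 0 0 0;0 -0.15 0 0 0 0;0 -0.15 0 0 0 0"}}

```text
clock: 4.3
position: [538.7, 162.1, 25.7]
tool_rot: [2.22, 0.004, -2.22]
force: [0.9, -0.6, -0.3]
width: 0.6
```

Call:
{"fn": "move_arm", "kwargs": {"increments": "0 0.2 0 0 0 0;0 0.2 0 0 0 0;-0.5 0.2 0 0 0 0;-1 0.2 0 0 0 0;-1 0.2 0.3 0 0 0"}}

```text
clock: 4.8
position: [517.5, 142.6, 132.1]
tool_rot: [-2.239, -0.005, 2.203]
force: [0.7, 0.9, -0.4]
width: 0.0
```

```bash
python3 - <<'E'
from h import *
m,p,d=snap('wrist','w4'); o=bot.get_obs();print(o['position'],o['force'])
E
python3 wf.py w4
```

```text
[506.47425466 141.93096984 128.42227284] [-5.44180904 -0.12732561 -1.51526377]
n 4131 med z 8.209308499070687 bbox [ 236  152   47  110 4131]
((542.9539794921875, 188.64047241210938), (82.95823669433594, 33.7512321472168), 0.02153025195002556)
slope 0.12456267190929024 dir -9.70682602757674
fit [544.3 189.2] yaw -0.72 err px 1197.1254901960783
butt [504.3 189.7] tip [584.3 188.7]
screw in wedge 86.1 2.3
```

View pics/w4.png

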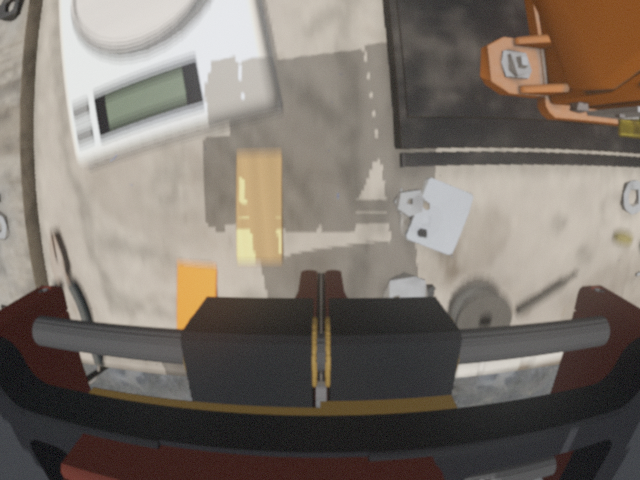

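```bash
python3 - <<'E'
from h import *
bot.snapshot('wrist');bot.snapshot('wrist');bot.snapshot('wrist')
m,p,d=snap('wrist','w5'); o=bot.get_obs();print(o['position'],o['force'])
cv2.imwrite('pics/w5c.png',cv2.resize(p[80:280,140:400],(780,600),interpolation=cv2.INTER_CUBIC)[:,:,::-1])
E
python3 wf.py w5
```

```text
[508.85271381 141.58535068 125.24621028] [-0.16299367 -0.01003736  0.08921158]
n 4785 med z 8.141032838460433 bbox [ 231  131   49  114 4785]
((548.38427734375, 190.024658203125), (79.86605072021484, 36.6274528503418), 0.016239481046795845)
slope 0.14906043737580027 dir 1.0262672644678537
fit [548.5 189.4] yaw -0.23 err px 893.5999999999999
butt [508.5 189.6] tip [588.5 189.3]
screw in wedge 81.9 1.3
```

View pics/w5c.png

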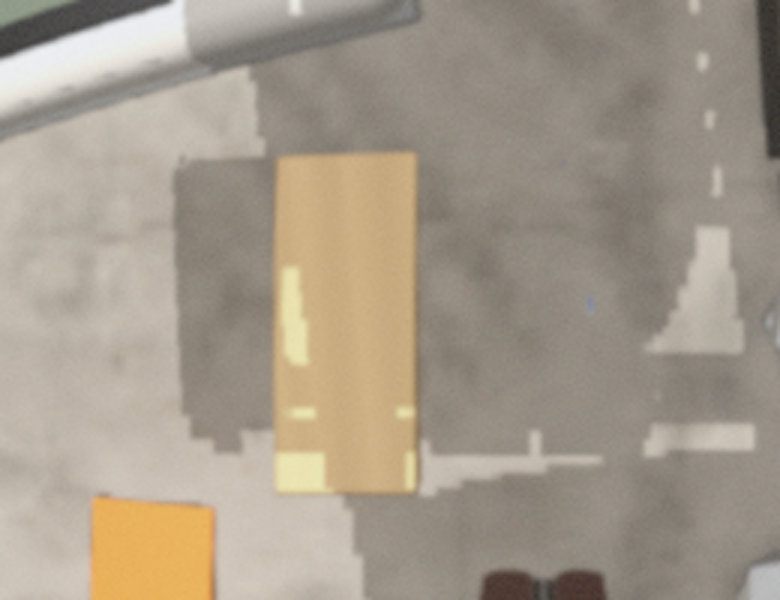

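Call:
{"fn": "move_arm", "kwargs": {"increments": "0 -0.48 0.27 0 0 0;0 -0.48 0.27 0 0 0;0.4 -0.48 0.27 0 0 0;0.8 -0.48 0.27 0 0 0;0.8 -0.48 0.27 0 0 0"}}

```text
clock: 5.55
position: [478.4, 188.4, 41.1]
tool_rot: [2.208, 0.001, -2.229]
force: [-0.5, -0.1, -0.0]
width: 0.6
```

```bash
cat > fr.py <<'E'
from h import *
F=[]
import sys
for i in range(int(sys.argv[1]) if len(sys.argv)>1 else 6):
    bot.snapshot('side'); o=bot.get_obs(); F.append(np.r_[o['force'],o['position']])
F=np.array(F); print(o['clock'],F.mean(0).round(2),F.std(0).round(2))
E
python3 fr.py 6
```

```text
5.85 [3.0000e-02 2.5000e-01 4.3000e-01 4.8215e+02 1.8931e+02 4.5920e+01] [0.41 0.61 0.22 1.25 0.32 1.44]
```

Call:
{"fn": "move_arm", "kwargs": {"increments": "0.19 0 0 0 0 0;0.19 0 0 0 0 0;0.19 0 -0.1 0 0 0;0.19 0 -0.15 0 0 0;0.19 0 -0.2 0 0 0"}}

```text
clock: 6.35
position: [503.1, 189.6, 27.6]
tool_rot: [2.222, 0.004, -2.218]
force: [-0.8, 0.4, 0.7]
width: 0.8
```

Call:
{"fn": "move_arm", "kwargs": {"increments": "0 0 -0.1 0 0 0;0 0 -0.2 0 0 0;0 0 -0.3 0 0 0;0 0 -0.4 0 0 0;0 0 -0.45 0 0 0"}}

```text
clock: 6.85
position: [548.3, 189.6, 26.7]
tool_rot: [2.222, 0.003, -2.219]
force: [-0.3, -0.1, 0.5]
width: 0.2
```

```bash
python3 fr.py 4; python3 - <<'E'
from h import *
m,p,d=snap('wrist','w6'); o=bot.get_obs();print(o['position'],o['force'])
snap('scene','s6')
p=cv2.imread('pics/s6.png'); cv2.imwrite('pics/s6c.png',cv2.resize(p[190:340,200:400],(800,600),interpolation=cv2.INTER_CUBIC))
E
```

```text
7.05 [-3.0000e-02  4.3000e-01  4.4000e-01  5.4746e+02  1.8959e+02  2.6630e+01] [0.38 0.37 0.48 0.92 0.05 0.09]
[546.05586508 189.55035396  26.51990347] [ 0.66249516 -0.4421423   0.1832665 ]
```

View pics/w6.png

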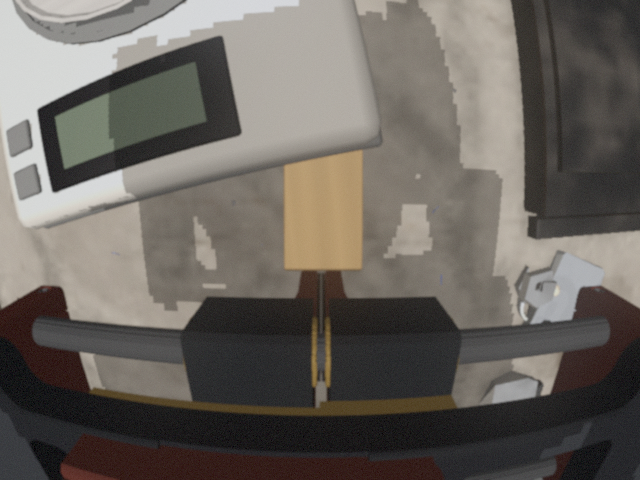

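View pics/s6c.png

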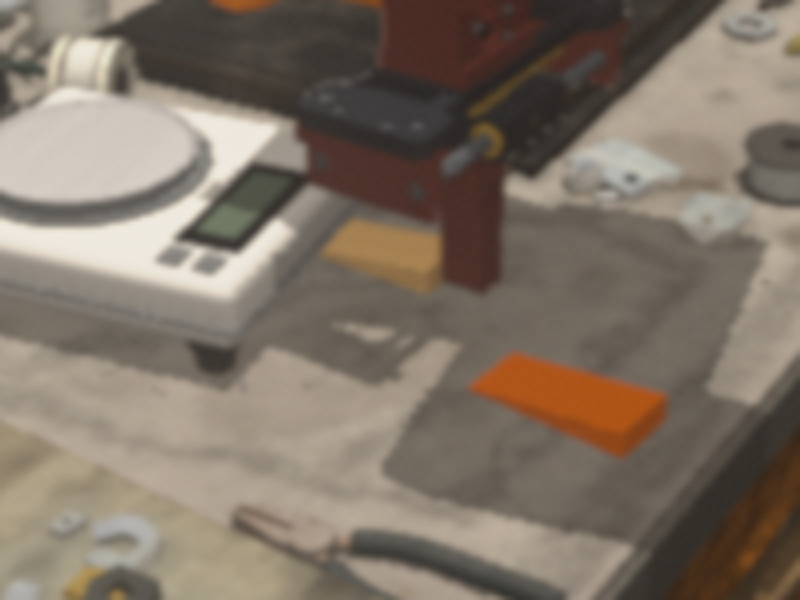

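```bash
python3 px.py w6 285,268,14 362,268,14 284,170,5 362,155,5  380,135,45 30,225,45; grep -n . /dev/null; python3 - <<'E'
from h import *
P,p,d=wcloud('w6'); m=(abs(P[...,2]-53)<4)&(P[...,0]>570)&(P[...,1]<340)&(P[...,1]>150)
Q=P[m][:,:2]; 
# front-edge and right-edge via yaw 11.7
for yaw in(10.5,11.7,13):
    a=np.radians(yaw); ex=np.array([np.cos(a),np.sin(a)]); ey=np.array([-ex[1],ex[0]])
    X=Q@ex; Y=Q@ey; x0=np.percentile(X,.2); y0=np.percentile(Y,.2); s=(x0+20)*ex+(y0+17)*ey; print(yaw,s.round(1),len(Q), np.median(P[m][:,2]))
E
```

```text
285,268,14 [562.1 205.1  14. ]
362,268,14 [562.2 171.6  14. ]
284,170,5 [603.8 205.7   5. ]
362,155,5 [610.5 171.8   5. ]
380,135,45 [617.8 170.3  45. ]
30,225,45 [588.6 313.3  45. ]
10.5 [631.5 191.3] 64435 52.91333517085968
11.7 [633.  191.6] 64435 52.91333517085968
13 [633.5 191.5] 64435 52.91333517085968
```

Call:
{"fn": "move_arm", "kwargs": {"increments": "0 0 -0.03 0 0 0;0 0 -0.06 0 0 0;0 0 -0.06 0 0 0;0 0 -0.06 0 0 0"}}

```text
clock: 7.55
position: [552.7, 189.6, 26.7]
tool_rot: [2.22, 0.003, -2.22]
force: [-0.3, 0.2, 0.3]
width: 0.4
```

```bash
python3 fr.py 5
```

```text
7.8 [-9.0000e-02 -1.6000e-01  1.2000e-01  5.5253e+02  1.8960e+02  2.6700e+01] [0.26 0.34 0.34 0.05 0.01 0.01]
```

Call:
{"fn": "move_arm", "kwargs": {"increments": "0 0 -0.01 0 0 0;0 0 -0.02 0 0 0;0 0 -0.02 0 0 0;0 0 -0.02 0 0 0"}}

```text
clock: 8.2
position: [554.7, 189.6, 26.7]
tool_rot: [2.22, 0.003, -2.22]
force: [0.4, -0.3, 1.0]
width: 0.7
```

```bash
python3 fr.py 5
```

```text
8.45 [ 2.2000e-01  1.6000e-01 -5.0000e-01  5.5461e+02  1.8960e+02  2.6690e+01] [0.16 0.61 0.45 0.02 0.02 0.  ]
```

Call:
{"fn": "move_arm", "kwargs": {"increments": "0 0 -0.01 0 0 0;0 0 -0.02 0 0 0;0 0 -0.02 0 0 0;0 0 -0.02 0 0 0"}}

```text
clock: 8.85
position: [556.7, 189.6, 26.7]
tool_rot: [2.22, 0.003, -2.22]
force: [-0.3, -1.1, 0.4]
width: 0.5
```

```bash
python3 fr.py 5
```

```text
9.1 [-4.0000e-01 -3.9000e-01 -2.7000e-01  5.5662e+02  1.8961e+02  2.6690e+01] [0.45 0.5  0.34 0.03 0.01 0.01]
```

Call:
{"fn": "move_arm", "kwargs": {"increments": "0 0 -0.01 0 0 0;0 0 -0.02 0 0 0;0 0 -0.02 0 0 0;0 0 -0.02 0 0 0"}}

```text
clock: 9.5
position: [558.7, 189.6, 26.7]
tool_rot: [2.22, 0.003, -2.22]
force: [-0.6, -0.3, 0.0]
width: 0.5
```

```bash
python3 fr.py 5
```

```text
9.75 [-4.0000e-02 -5.0000e-01 -1.0000e-01  5.5861e+02  1.8962e+02  2.6690e+01] [0.12 0.6  0.27 0.03 0.02 0.01]
```

Call:
{"fn": "move_arm", "kwargs": {"increments": "0 0 -0.01 0 0 0;0 0 -0.02 0 0 0;0 0 -0.02 0 0 0;0 0 -0.02 0 0 0"}}

```text
clock: 10.15
position: [560.7, 189.6, 26.7]
tool_rot: [2.22, 0.003, -2.22]
force: [-0.3, 0.5, -0.4]
width: 0.3
```

```bash
python3 fr.py 5
```

```text
10.4 [-2.6000e-01 -3.8000e-01  1.5000e-01  5.6062e+02  1.8963e+02  2.6690e+01] [0.09 0.72 0.55 0.04 0.01 0.01]
```

Call:
{"fn": "move_arm", "kwargs": {"increments": "0 0 -0.01 0 0 0;0 0 -0.02 0 0 0;0 0 -0.02 0 0 0;0 0 -0.02 0 0 0"}}

```text
clock: 10.8
position: [562.7, 189.7, 26.7]
tool_rot: [2.22, 0.003, -2.22]
force: [-0.7, -0.5, -0.5]
width: 0.6
```

```bash
python3 fr.py 5;python3 - <<'E'
from h import *
m,p,d=snap('wrist','w7'); o=bot.get_obs();print(o['position'],o['force'])
E
```

```text
11.05 [-1.1000e-01 -1.6000e-01  4.9000e-01  5.6262e+02  1.8963e+02  2.6690e+01] [0.36 0.36 0.46 0.02 0.01 0.01]
[562.60443091 189.63671284  26.68770453] [-0.11947404 -0.60326552  0.0099637 ]
```

View pics/w7.png

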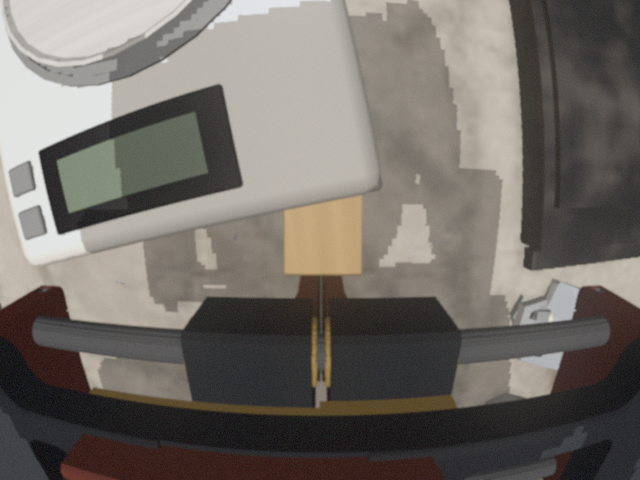

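```bash
python3 px.py w7 285,275,14 361,275,14 379,185,45 35,264,45; python3 px.py w6 380,138,45
```

```text
285,275,14 [575.  205.3  14. ]
361,275,14 [575.1 172.   14. ]
379,185,45 [617.4 170.4  45. ]
35,264,45 [587.4 314.5  45. ]
380,138,45 [616.8 170.3  45. ]
```

Call:
{"fn": "move_arm", "kwargs": {"increments": "0 0 -0.01 0 0 0;0 0 -0.02 0 0 0;0 0 -0.02 0 0 0;0 0 -0.02 0 0 0"}}

```text
clock: 11.5
position: [564.7, 189.7, 26.7]
tool_rot: [2.22, 0.003, -2.22]
force: [0.2, 0.0, 0.4]
width: 0.6
```

```bash
python3 fr.py 5
```

```text
11.75 [-1.8000e-01  2.0000e-02 -8.0000e-02  5.6462e+02  1.8964e+02  2.6700e+01] [0.46 0.46 0.32 0.04 0.01 0.01]
```

Call:
{"fn": "move_arm", "kwargs": {"increments": "0 0 -0.01 0 0 0;0 0 -0.02 0 0 0;0 0 -0.02 0 0 0;0 0 -0.02 0 0 0"}}

```text
clock: 12.15
position: [566.4, 189.6, 26.6]
tool_rot: [2.22, 0.003, -2.221]
force: [-1.2, 0.5, -0.1]
width: 0.6
```

```bash
python3 fr.py 5
```

```text
12.4 [-1.1800e+00  3.5000e-01  4.7000e-01  5.6638e+02  1.8961e+02  2.6630e+01] [0.27 0.28 0.69 0.01 0.02 0.01]
```

Call:
{"fn": "move_arm", "kwargs": {"increments": "0 0 -0.005 0 0 0;0 0 -0.01 0 0 0;0 0 -0.01 0 0 0"}}

```text
clock: 12.7
position: [567.0, 189.6, 26.6]
tool_rot: [2.219, 0.003, -2.221]
force: [-2.6, 0.4, 1.5]
width: 0.7
```

```bash
python3 fr.py 6
```

```text
13.0 [-3.6200e+00  2.4000e-01  1.8100e+00  5.6707e+02  1.8959e+02  2.6600e+01] [0.49 0.29 0.26 0.07 0.01 0.01]
```

Call:
{"fn": "move_arm", "kwargs": {"increments": "0 0 -0.005 0 0 0;0 0 -0.01 0 0 0;0 0 -0.01 0 0 0"}}

```text
clock: 13.3
position: [567.7, 189.6, 26.5]
tool_rot: [2.218, 0.003, -2.222]
force: [-5.5, 0.9, 3.9]
width: 0.4
```

```bash
python3 fr.py 5
```

```text
13.55 [-5.5300e+00  2.1000e-01  3.1500e+00  5.6766e+02  1.8958e+02  2.6540e+01] [0.49 0.55 0.33 0.01 0.01 0.01]
```

Call:
{"fn": "move_arm", "kwargs": {"increments": "0 0 0.02 0 0 0;0 0 0.08 0 0 0;0 0 0.25 0 0 0;0 0 0.4 0 0 0;0 0 0.4 0 0 0"}}

```text
clock: 14.05
position: [526.8, 189.4, 26.6]
tool_rot: [2.218, 0.003, -2.221]
force: [0.7, -0.5, 0.9]
width: 0.5
```

```bash
python3 fr.py 4;python3 - <<'E'
from h import *
m,p,d=snap('wrist','w8'); o=bot.get_obs();print(o['position'],o['force'])
snap('scene','s8')
P,q,d=cloud('s8'); 
p=cv2.imread('pics/s8.png'); cv2.imwrite('pics/s8c.png',cv2.resize(p[190:340,200:400],(800,600),interpolation=cv2.INTER_CUBIC))
# tilt
import fit
for f in('scene0','s8'):
    P,q,d=cloud(f); m=(abs(P[...,2]-52)<4)&(P[...,0]>590)&(P[...,0]<790)&(P[...,1]>170)&(P[...,1]<350); m=cv2.erode(m.astype(np.uint8),np.ones((3,3)))>0
    Q=P[m]; w=np.linalg.lstsq(np.c_[Q[:,:2],np.ones(len(Q))],Q[:,2],rcond=None)[0]; print(f,len(Q),w[:2].round(4))
E
python3 fit.py s8
```

```text
14.25 [-3.0000e-02 -1.4000e-01  3.5000e-01  5.2971e+02  1.8971e+02  2.6990e+01] [0.47 0.56 0.2  0.7  0.06 0.09]
[530.15625946 189.7102116   26.94063515] [ 0.14923092 -0.31052368  0.26990084]
scene0 1976 [-0.0014 -0.0002]
s8 1951 [-0.0012 -0.0012]
s8 wedge n 302 ((601.0005493164062, 181.23919677734375), (46.32157897949219, 54.423770904541016), 2.4646823406219482) [577.5 154.1  -1.2] [625.1 208.   14.2]
 plane [-0.052 -0.061] dir deg 49.78634879331622
   [576.7 207.4]
   [579.  153.1]
   [625.3 155. ]
   [623.  209.4]
s8 scale 2442 ((686.3010864257812, 261.0396423339844), (177.7165985107422, 150.31182861328125), 11.324658393859863) z 51.95275622955762
   [584.4 317.3]
   [613.9 169.9]
   [788.2 204.8]
   [758.7 352.2]
 pan [714.12998146 265.59896414  59.61912792] ((713.794921875, 264.9247741699219), 55.358863830566406)
 benchz -0.24050605989387464
```

View pics/w8.png

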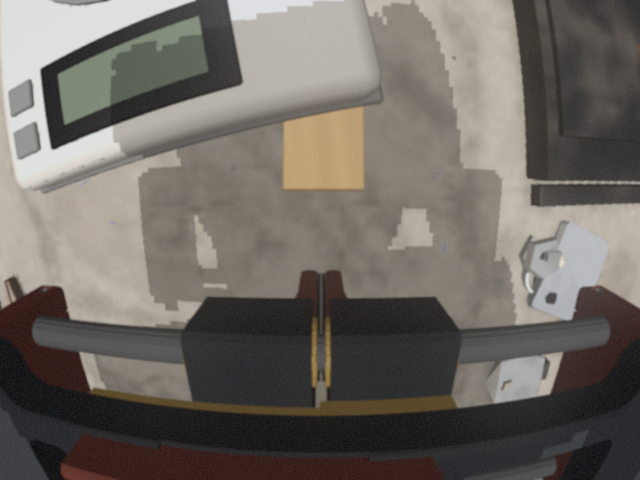

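View pics/s8c.png

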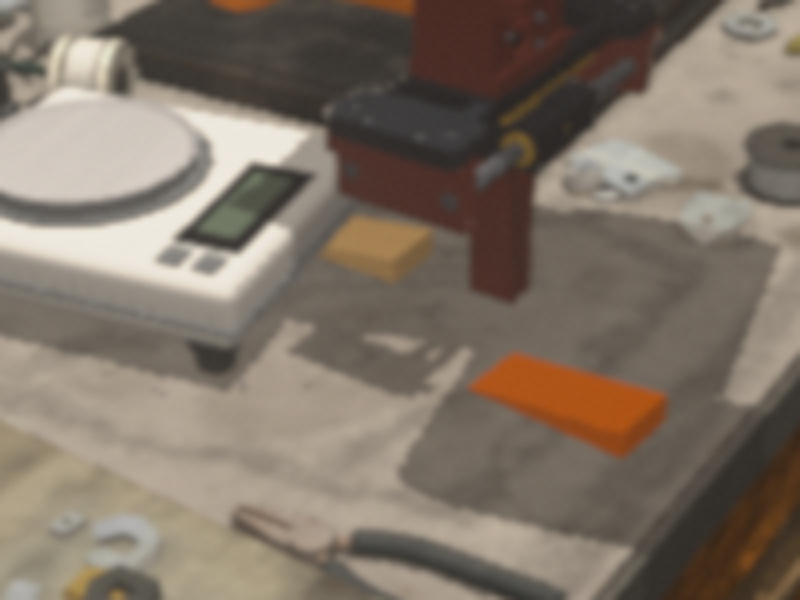

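```bash
python3 px.py w8 284,188,14 364,188,14 381,98,45 30,186,45
```

```text
284,188,14 [580.7 205.2  14. ]
364,188,14 [580.9 171.9  14. ]
381,98,45 [614.2 170.2  45. ]
30,186,45 [589.  311.4  45. ]
```

```bash
python3 - <<'E'
from h import *
for f in('scene0','side0'):
    P,p,d=cloud(f)
    for z0,z1 in((70,120),(120,180),(180,260),(260,360)):
        m=(d>0)&(P[...,2]>z0)&(P[...,2]<z1)&(P[...,0]>560)&(P[...,0]<760)&(P[...,1]>-150)&(P[...,1]<300); Q=P[m]
        print(f,z0,m.sum(),[ (x,int(np.percentile(Q[(Q[:,0]>=x)&(Q[:,0]<x+40),1],99.5))) for x in range(560,760,40) if ((Q[:,0]>=x)&(Q[:,0]<x+40)).sum()>3])
E
```

```text
scene0 70 1344 [(600, 8), (640, 46), (680, 50), (720, 52)]
scene0 120 2680 [(600, 4), (640, 56), (680, 149), (720, 157)]
scene0 180 3542 [(640, 31), (680, 70), (720, 85)]
scene0 260 403 [(680, -13), (720, -9)]
side0 70 1816 [(600, -4)]
side0 120 2396 [(600, -6), (640, -5), (680, 151), (720, 153)]
side0 180 4215 [(640, -4), (680, -1)]
side0 260 712 [(680, -15), (720, -15)]
```

Call:
{"fn": "move_arm", "kwargs": {"increments": "-0.4 0 0 0 0 0;-0.8 0 0 0 0 0;-1 0 0 0 0 0;-1 0 0 0 0 0;-1 0 0 0 0 0"}}

```text
clock: 14.85
position: [529.0, 189.5, 126.6]
tool_rot: [2.221, 0.003, -2.219]
force: [0.1, 0.1, -0.8]
width: 0.5
```

```bash
python3 - <<'E'
from h import *
for f in('scene0','side0'):
    P,p,d=cloud(f)
    m=(d>0)&(P[...,2]>100)&(P[...,2]<300)&(P[...,0]>560)&(P[...,0]<760)&(P[...,1]>80)&(P[...,1]<300); Q=P[m]
    print(f,len(Q),np.percentile(Q,[0,1,50,99,100],axis=0).round())
    v,u=np.nonzero(m); print(u.min(),u.max(),v.min(),v.max())
E
```

```text
scene0 239 [[716.  81. 158.]
 [716.  82. 160.]
 [721. 110. 173.]
 [735. 157. 182.]
 [740. 158. 184.]]
250 276 139 156
side0 18 [[718. 135. 167.]
 [718. 135. 167.]
 [719. 143. 173.]
 [723. 153. 178.]
 [724. 154. 178.]]
419 423 185 191
```

Call:
{"fn": "move_arm", "kwargs": {"increments": "0 -0.05 -0.4 0 0 0;0 -0.1 -0.8 0 0 0;0 -0.1 -0.98 0 0 0;0 -0.1 -0.98 0 0 0;0.2 -0.1 -0.98 0 0 0"}}

```text
clock: 15.35
position: [627.3, 199.9, 106.6]
tool_rot: [2.222, 0.003, -2.219]
force: [0.9, -0.7, -1.0]
width: 0.6
```

Call:
{"fn": "move_arm", "kwargs": {"increments": "0.1 0 0 0 0 0;0.2 0 0 0 0 0;0.2 0 0 0 0 0;0.2 0 0 0 0 0"}}

```text
clock: 15.75
position: [626.0, 199.8, 86.4]
tool_rot: [2.219, 0.003, -2.221]
force: [-0.2, 0.3, 0.1]
width: 0.4
```

```bash
python3 fr.py 4;python3 - <<'E'
from h import *
snap('side','d9'); p=cv2.imread('pics/d9.png'); cv2.imwrite('pics/d9c.png',cv2.resize(p[180:330,250:450],(800,600),interpolation=cv2.INTER_CUBIC))
E
```

```text
15.95 [-1.8000e-01 -3.8000e-01 -2.5000e-01  6.2689e+02  1.9993e+02  8.7330e+01] [0.64 0.22 0.13 0.19 0.02 0.2 ]
```

View pics/d9c.png

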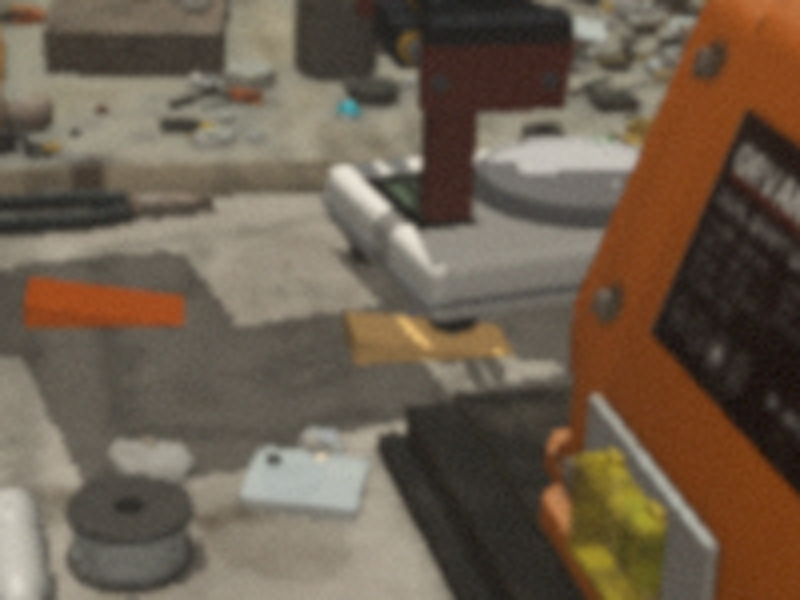

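Call:
{"fn": "move_arm", "kwargs": {"increments": "0.05 0 0 0 0 0;0.09 0 0 0 0 0;0.11 0 0 0 0 0;0.11 0 0 0 0 0;0.11 0 0 0 0 0"}}

```text
clock: 16.5
position: [626.5, 199.8, 75.5]
tool_rot: [2.22, 0.003, -2.22]
force: [0.4, 0.0, -0.5]
width: 0.5
```

```bash
python3 fr.py 4
```

```text
16.7 [ 1.0000e-01 -4.7000e-01 -4.0000e-02  6.2667e+02  1.9982e+02  7.5750e+01] [0.24 0.41 0.47 0.04 0.01 0.08]
```

Call:
{"fn": "move_arm", "kwargs": {"increments": "0.005 0 0 0 0 0;0.01 0 0 0 0 0;0.01 0 0 0 0 0"}}

```text
clock: 17.0
position: [626.5, 199.8, 74.6]
tool_rot: [2.22, 0.003, -2.22]
force: [-0.0, -0.4, -0.3]
width: 0.5
```

```bash
python3 fr.py 3
```

```text
17.15 [ 1.9000e-01 -3.0000e-01  7.0000e-02  6.2654e+02  1.9982e+02  7.4660e+01] [0.18 0.29 0.57 0.01 0.02 0.03]
```

Call:
{"fn": "move_arm", "kwargs": {"increments": "0.005 0 0 0 0 0;0.01 0 0 0 0 0;0.01 0 0 0 0 0"}}

```text
clock: 17.45
position: [626.6, 199.8, 74.4]
tool_rot: [2.22, 0.003, -2.22]
force: [-0.7, -1.0, 5.6]
width: 0.6
```

```bash
python3 fr.py 4
```

```text
17.65 [ -1.44  -0.79   5.52 626.65 199.82  74.39] [0.36 0.33 0.41 0.02 0.01 0.02]
```

Call:
{"fn": "move_arm", "kwargs": {"increments": "0 0 0 0 0 0;0 0 0 0 0 0;0 0 0 0 0 0;0 0 0 0 0 0;0 0 0 0 0 0"}}

```text
clock: 18.15
position: [626.7, 199.8, 74.4]
tool_rot: [2.221, 0.003, -2.22]
force: [-1.5, -0.8, 6.1]
width: 0.4
```

Call:
{"fn": "move_arm", "kwargs": {"increments": "0.002 0 0 0 0 0;0.002 0 0 0 0 0;0.002 0 0 0 0 0;0.002 0 0 0 0 0;0.002 0 0 0 0 0"}}

```text
clock: 18.65
position: [626.7, 199.8, 74.4]
tool_rot: [2.221, 0.003, -2.22]
force: [-2.2, -0.5, 6.0]
width: 0.6
```

```bash
python3 fr.py 6
```

```text
18.95 [ -1.64  -0.83   6.49 626.65 199.81  74.37] [0.42 0.45 0.15 0.01 0.01 0.01]
```

Call:
{"fn": "move_arm", "kwargs": {"increments": "-0.02 0 0 0 0 0;-0.1 0 0 0 0 0;-0.4 0 0 0 0 0;-0.7 0 0 0 0 0;-0.7 0 0 0 0 0"}}

```text
clock: 19.45
position: [629.7, 200.5, 148.3]
tool_rot: [2.23, 0.005, -2.212]
force: [0.9, 0.5, -0.1]
width: 0.5
```

```bash
python3 fr.py 6;python3 - <<'E'
from h import *
snap('side','d10'); p=cv2.imread('pics/d10.png'); cv2.imwrite('pics/d10c.png',cv2.resize(p[180:330,250:450],(800,600),interpolation=cv2.INTER_CUBIC))
snap('scene','s10')
P,q,d=cloud('s10'); m=(abs(P[...,2]-52)<4)&(P[...,0]>590)&(P[...,0]<790)&(P[...,1]>170)&(P[...,1]<350); m=cv2.erode(m.astype(np.uint8),np.ones((3,3)))>0
Q=P[m]; w=np.linalg.lstsq(np.c_[Q[:,:2],np.ones(len(Q))],Q[:,2],rcond=None)[0]; print(len(Q),w[:2].round(4))
E
python3 fit.py s10
```

```text
19.75 [-7.0000e-02 -4.0000e-01 -5.1000e-01  6.2642e+02  1.9977e+02  1.4345e+02] [0.27 0.65 0.25 1.05 0.23 1.44]
1988 [-0.0019 -0.0004]
s10 wedge n 297 ((601.209716796875, 182.40826416015625), (46.848018646240234, 52.98118209838867), 3.3636398315429688) [577.3 155.9  -0.9] [625.7 208.3  14.8]
 plane [-0.052 -0.063] dir deg 50.61154470633424
   [576.3 207.5]
   [579.4 154.6]
   [626.1 157.3]
   [623.  210.2]
s10 scale 2516 ((686.91357421875, 261.2469787597656), (178.135986328125, 150.15768432617188), 11.316221237182617) z 51.835266844729745
   [584.8 317.4]
   [614.3 170.2]
   [789.  205.1]
   [759.5 352.3]
 pan [714.19909808 265.72788338  59.62198787] ((713.52392578125, 265.86309814453125), 53.9093132019043)
 benchz -0.24740742859040665
```

View pics/d10c.png

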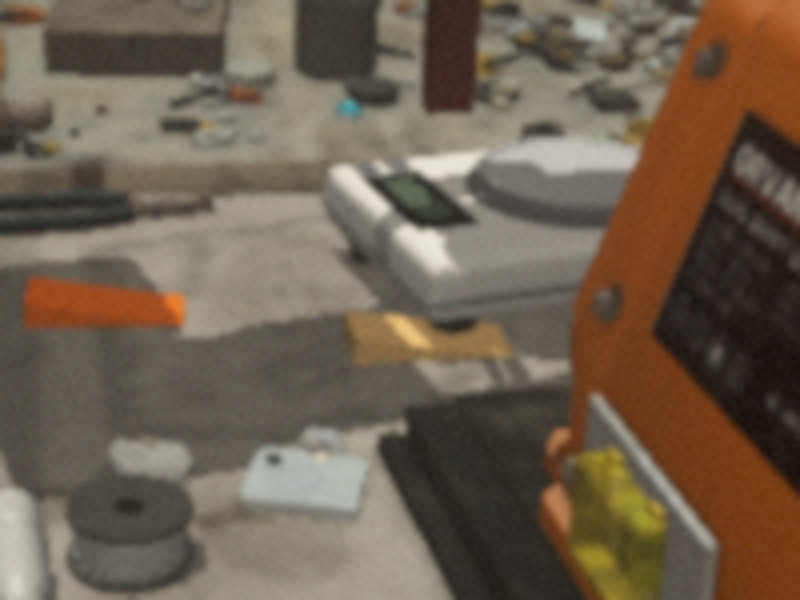

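The scale and wedge are unchanged after the press, and the fingers are about 70 mm clear of the casing. I'm handing the job in.

```bash
python3 -c "
from bench import bot
print(bot.job_done())"
```

```text
the job is handed in; nothing more can be done
None
```

The wedge is in under the seized screw and the scale no longer rocks. I handed the job in at about 20 s; it reports no verdict.

- **Wedge:** I first slid it about 26 mm sideways to line it up with the screw. I then pushed it in from the butt until the force rose, and backed off.
- **Press:** I held the closed fingertips on the casing top about 10 mm from the spot above the screw, for more than 1 s at 5.5 to 6.5 N. During the hold the fingertips sank only about 0.02 mm, so nothing rocked.

Last checks:
- **Screw on wedge:** the screw end sits about 10 mm from the wedge's centre towards its thin end, and 2 to 3 mm off its centre line.
- **Scale:** it stands within about 1 mm of where it started. The slope fitted to its top is within 0.001 rad of the starting slope.
- **Bystanders:** I never touched the side cutter, spool or ring, and the later pictures show no shift. I did not measure them again.

Checks that disagreed or were not made:
- **Push force:** after 3.6 N I pushed 1 mm further to be sure the wedge was carrying, and the force reached 5.5 N, above the stated 2.5 to 4 N.
- **Camera accuracy:** the cameras differed by 2 to 3 mm on where the screw is.
- **Load on the wedge:** I could not measure this directly. I inferred it from the push force and the rigid press.

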